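# Hang the test gauge on the sprung hook inside the spares cabinet

## Task

Put the test gauge away: lower it by its handle through the opening in the top of the small cabinet without touching the cabinet, thread its bail onto the hook inside and let it rest on the bare middle of the hook arm. Then, keeping it on the arm, slide it gently (never more than about 15 N) over the sprung keeper and against the buffer until the keeper has risen again behind the bail, and let go so that it hangs there. Leave the other things on the worktop alone.

Things in the scene. Friction and masses are not known exactly. Their poses are not given: they have to be found in the camera images.
- gauge_mid (a point): Upright test gauge, 188 mm tall, 0.2-0.33 kg. Point: half-way up (94 mm above its foot), at the underside of its bail's 8 mm crossbar, which runs along x; z up. Below the point a window 36 wide x 36 mm high, open along y; below that a round gauge 50 mm across (x), 24 thick (y), on a foot 44 (x) x 28 (y) mm. Bail 52 mm wide over all (x).
- gauge_tab (a point): Centre of the gauge's black handle tab, 28 (x) x 12 (y) x 32 mm, on a stem, 80 mm straight above gauge_mid; axes as there. Grip it from above across the 12 mm (closing along y), with about 40 N: the bail is pushed 80 mm below the grip.
- gauge: The same gauge; origin at the centre of the underside of its foot, axes as gauge_mid.
- cabinet: Fixed grey cabinet, 130 (x) x 244 (y) x 145 mm high, clear pane to -x; origin at the centre of its underside, z up. Its top is a 5 mm frame round an opening 76 (x) x 208 mm (y), centred over the origin; inner floor at z = 4 mm. All y and z named for hook, keeper and buffer are in these axes.
- hook_post: Fixed slotted upright in the cabinet's +y end (y over +95 mm) that carries hook arm, keeper and buffer; origin and axes are the cabinet's. The arm is clamped in it by hand and NOT measured: its height varies by +/-7 mm, and the y of all its parts together by +/-12 mm. See or feel where it is.
- hook_nominal (a point): Nominal middle of the bare hook arm's top (cabinet x 0, y -4, z 112 mm; true place see hook_post). Flat bar along y, 12 wide, 8 mm thick, from the upright to a free end at y = -48; a lip at -48 to -36 stands 5 mm above it; bare from -36 to +28; rigid. Thread the bail on from the free end towards +y (gauge x along cabinet x), lower it on the bare arm until the crossbar rests, then slide it to +y.
- home_nominal (a point): Nominal home of the crossbar's underside centre (cabinet y +53, z 112 mm; true place see hook_post), between keeper and buffer. Sliding costs 1-3 N, the keeper 1-4 N more, then the force drops; then the buffer (1 N per mm) opposes. Pushing along y with 7-9 N is past the keeper, on the buffer. Let go there: the buffer shoves the bail back 3-8 mm to the keeper.
- keeper (a joint): Sprung brass wedge on the arm, rising from nominal y = +28 to 6.5 mm high at +49, upright back. Value: how far it is pressed down, m; 0 is up, about 0.006 with the crossbar on its crest.
- buffer (a joint): Soft buffer on the arm, face at nominal y = +55 when free. Value: how far it is pressed in to +y, m; at most 0.011, 1 N per mm. About 0.002 with the gauge home.
- ball_valve: Brass ball valve with a lever, 32 x 115 x 49 mm, a bystander; origin under its brass body.
- ptfe_tape: Roll of tape, 52 mm across, 15 mm high, a bystander; origin at the centre of its underside.
- tea_tin: Round tea tin, 74 mm across, 92 mm high, a bystander; origin at the centre of its underside.
- cap_black: Black bottle cap, 57 mm across, 24 mm high, a bystander; origin at the centre of its underside.
There are look-alikes about, which are no part of the job. Several things look just like the gauge: the one meant starts farthest to the robot's right.

How it is judged:
On the way, in this order (a step that is already met when the one before it is completed fails the run):
1. the gauge's bail is threaded on the hook arm and rests on its bare part, well before the keeper (y of gauge_mid in the frame of cabinet between -0.028 and 0.014 m and z of gauge_mid in the frame of cabinet between 0.1 and 0.123 m and contact force between gauge and hook_post above 0.5 N and value of joint keeper below 0.0015 m), for 0.1 s.
2. the gauge, slid along the arm, presses the keeper down (value of joint keeper above 0.003 m).
3. the keeper has risen behind the bail and the buffer is pressed (value of joint keeper below 0.002 m and value of joint buffer above 0.0008 m), for 0.1 s.
At the end, for the whole second after the job is handed in: The gauge hangs released and still on the hook arm inside the cabinet, upright within 0.2 rad, its crossbar between keeper and buffer: keeper up (pressed less than 2 mm), buffer pressed in more than 0.8 mm, touching nothing of the cabinet itself; the bystanders are where they were (all of step 3 and contact force between gauge and hook_post above 0.5 N and y of gauge_mid in the frame of cabinet between 0.034 and 0.072 m and z of gauge_mid in the frame of cabinet between 0.1 and 0.124 m and angle between gauge_mid's own z axis and vertical below 0.2 rad and linear speed of gauge below 0.02 m/s and contact force between gauge and cabinet below 0.3 N and contact force between the fingers and gauge below 0.1 N).
It fails at once if the gauge touches the cabinet (frame, walls, pane or floor) (contact force between gauge and cabinet above 1.5 N).
It fails at once if the robot touches the cabinet (contact force between any of the fingers, the arm and cabinet above 1.5 N).
It fails at once if the gauge is pressed against the hook, keeper or buffer with more than 22 N (contact force between gauge and hook_post above 22 N).
It fails at once if a bystander is moved by more than 20 mm (distance of any of ball_valve, ptfe_tape, tea_tin, cap_black from where it was at the start of the episode above 0.02 m).
It also fails if it takes over 64 s, if anything falls off the work surface, if the arm or the gripper's body presses on something with over 40 N, if the wrist force passes 120 N, or if a joint passes its speed limit or range.

## Robot

A 6-joint arm with a two-finger parallel gripper is mounted at the origin on a cart in front of the work surface, level with it; the furniture and walls round the work are solid. World frame = base frame: x ahead of the robot, y to its left, z up, the work surface at z = 0. Lengths are in m, angles in rad, forces in N, time in s.
With the tool pointing down it reaches from about 0.225 to 0.875 m from the base axis. Payload 3.4 kg.
Tool frame: the origin (TCP) lies at the very end of the fingers, on their centre line; the grasp point (between the pads) lies 19 mm behind it (grasp_offset is the distance from the TCP to the grasp point, in m); y points along the fingers, z is the direction in which the jaws open and shut, and the axes are right-handed (so a half turn about y gives the same grasp; the last joint's range is limited). The gripper opens to 85 mm and grips with 20 to 120 N. Pads are 22 mm wide; open, the fingers measure 114 mm over their backs; the gripper's body (76 mm by 85 mm) begins 54 mm behind the grasp point. The pads swing forward as they close: fully open they stand 13 mm farther back than shut.
Start: joints at [-1.314, 0.276, 1.505, -0, 1.361, -0.121], TCP at [0.212, -0.534, 0.231] pointing down, gripper open.
Joint ranges: [-2.89, 2.89], [-0.75, 2.08], [0.22, 2.7], [-1.18, 4.32], [0.11, 2.71], [-2.7, 2.7]. Speed limits (rad/s): [2.57, 2.57, 3.14, 3.14, 3.14, 3.14].

## Interface

Orientations are given as a unit quaternion [w, x, y, z].
In Python, from rig import get_state, get_image, sign_off, grasp_offset gives the robot as it stands.
- The arm moves only by the shell command python3 -m jog 'ROWS' [FORCE]. ROWS is JSON, one flat list of numbers, 7 for each row, row after row: the closure in counts, from 0 (fully open) to 255 (shut), then the shift along the tool's x, y, z in cm, then the turn, a rotation vector about the tool's x, y, z in units of 8 degrees (1.0 is 8 degrees). In form: [jaw, tx, ty, tz, rx, ry, rz, jaw, tx, ty, tz, rx, ry, rz, ...]. A call has 1 to 12 rows; each row is the pose to reach, as a shift and turn from the pose commanded when the call began, along the tool's axes at that moment; what a row does not reach only later rows make up. A row lasts 1/8 s, in which the tool goes at most 62.5 mm and 10.7 degrees, less where a joint would pass 70% of its speed; a pose out of reach is approached as far as the arm can. A call with a gripper value outside its range is refused whole. The fingers move at their own pace and stop on an object; FORCE is the grip in N (left out, the last holds). Time passes only in rows, so rows that repeat a pose let the fingers close. It gives the time, the measured TCP pose, the force and the opening at its end, in the units of the state.
- get_state(): the state, without advancing time (a new reading comes with each control period).
- get_image(name): name is "side" or "top" or "wrist"; returns a dict with "color" (400x640x3 uint8, blue, green, red), "mtx" (3x3 intrinsics, pixels), "k1" (the pictures are not rectified: a ray, as slopes to the right and down, at radius r is drawn at 1 + k1 r^2 times it, then the intrinsics apply), "R" (3x3) and "t" (3): a world point X has camera coordinates R X + t; the wrist camera has in their place "tool_from_camera" (4x4, takes a point from camera to tool coordinates, whose origin is the TCP and whose axes are the tool frame's). Camera axes: x right, y down, z forward; pixel columns grow to the right and rows downward; lengths in m; the calibration is good to about 2 mm. A picture is of the moment at which its call begins: read the wrist's pose just before it. There is no depth.
- sign_off(): hands the job in, once; it reports no verdict.
The state is a dict: "clock": time; "qpos": joint angles; "qd": joint speeds; "effort": joint torques, N m; "position": TCP position; "ee_rot": TCP orientation; "contact_force": force on the tool from outside, world axes, zero at the start; "moment": the same for the moment, N m; "width": finger opening in m.
Only numpy, scipy, OpenCV 4.12 (cv2) and the standard library are available. Lean on these libraries where they do the work, as an engineer would, in place of code of your own. Each camera call takes 0.05 s, during which the arm holds its last target.

## Working session

There is one attempt and no reset: what is moved stays moved. The work goes in short steps, Python scripts to look and compute and a shell command to move; the robot and the scene stay as the last step left them, time stands still between calls to the robot, and variables do not carry over. Pictures are saved under pics/ and viewed, and the job is handed in when it is done.

```bash
ls; mkdir -p pics; python3 - <<'E'
from rig import *
import cv2
s=get_state();print(s, grasp_offset)
for n in ["side","top","wrist"]:
    im=get_image(n);cv2.imwrite(f"pics/{n}0.png",im["color"])
    print(n,{k:(v.tolist() if hasattr(v,'tolist') else v) for k,v in im.items() if k!="color"})
E
```

```text
pics
{'clock': 0.0, 'qpos': array([-1.31396520e+00,  2.76593863e-01,  1.50612371e+00,  1.14573704e-05,
        1.36071237e+00, -1.20992084e-01]), 'qd': array([ 0.00206111, -0.00077409,  0.00118345, -0.00049601,  0.00112861,
        0.00049372]), 'effort': array([-4.51241258e-04, -4.16772830e+01, -2.45807844e+01, -1.72934870e-04,
        1.12783894e-02, -8.83982354e-08]), 'position': array([ 0.21198433, -0.5339295 ,  0.23044412]), 'ee_rot': array([ 0.13274654, -0.13282681,  0.69517501, -0.69387831]), 'contact_force': array([ 0.07205697,  0.73638557, -0.09526018]), 'moment': array([0.00873573, 0.03300924, 0.01432261]), 'width': 0.0854219569154686} 0.0187
side {'mtx': [[410.652441779179, 0.0, 326.4100702649602], [0.0, 410.652441779179, 197.12200639855698], [0.0, 0.0, 1.0]], 'k1': 0.03181990223811836, 'R': [[0.9984487973095221, 0.053337910424114225, 0.0159708003167694], [0.0441419832252999, -0.5834979977654572, -0.810914034852425], [-0.03393353014506884, 0.8103611256194928, -0.5849473152486488]], 't': [-0.49412942828133055, 0.06148799935524842, 1.545800837437406]}
top {'mtx': [[475.94882
[... 164 characters left out ...]
99900512, -0.008683979369991164], [-0.99409600230252, 0.014441252308521252, -0.10753877643859337], [0.10765020392408159, 0.007171717417177728, -0.9941629645407194]], 't': [-0.020823952571250855, 0.5187627031317584, 1.5732622813473993]}
wrist {'mtx': [[336.60582825504787, 0.0, 323.47078910869175], [0.0, 336.60582825504787, 194.4636242076252], [0.0, 0.0, 1.0]], 'k1': 0.021468775214428314, 'tool_from_camera': [[2.728761355554313e-05, 0.9483712226871938, 0.3171624555873244, -0.08034645508661936], [6.880242354101953e-05, -0.3171624567352419, 0.9483712202001341, -0.1433693233628116], [0.9999999972608058, -4.057241763050862e-06, -7.390484509114205e-05, 0.0003203319406845928], [0.0, 0.0, 0.0, 1.0]]}
```

View pics/side0.png

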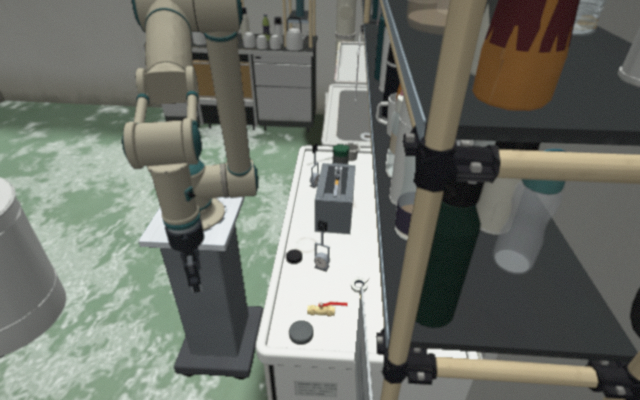

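View pics/top0.png

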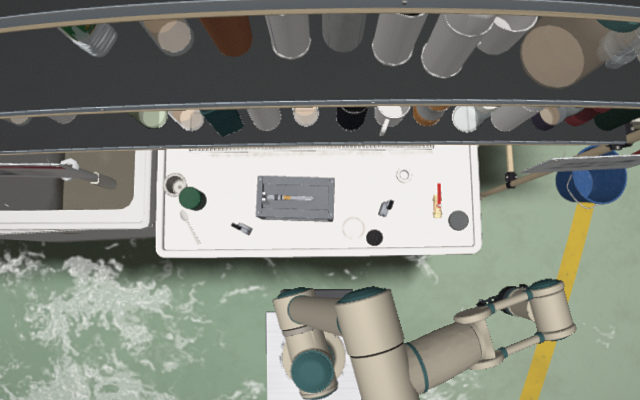

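View pics/wrist0.png

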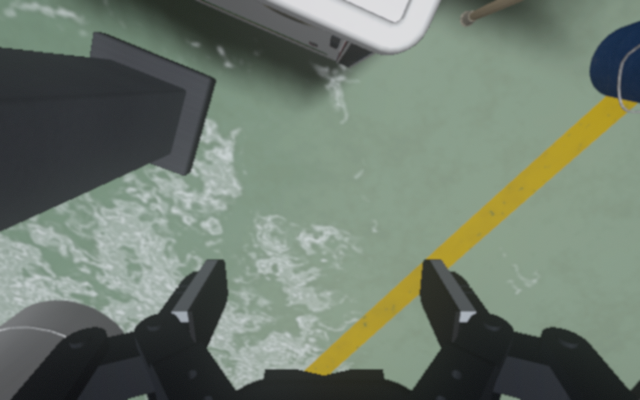

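```bash
cat > h.py <<'E'
import numpy as np, cv2
from rig import *
from scipy.spatial.transform import Rotation as Rn
def cam(n):
    if n=="wrist":
        s=get_state();im=get_image(n)
        q=s["ee_rot"];Rw=Rn.from_quat([q[1],q[2],q[3],q[0]]).as_matrix()
        T=np.eye(4);T[:3,:3]=Rw;T[:3,3]=s["position"];Tc=T@np.array(im["tool_from_camera"])
        im["R"]=Tc[:3,:3].T;im["t"]=-im["R"]@Tc[:3,3]
    else: im=get_image(n)
    return im
def save(im,f):
    import pickle;cv2.imwrite(f"pics/{f}.png",im["color"]);pickle.dump(im,open(f"pics/{f}.pkl","wb"))
def load(f):
    import pickle;return pickle.load(open(f"pics/{f}.pkl","rb"))
def ray(im,u,v):
    M=im["mtx"];d=np.array([(u-M[0][2])/M[0][0],(v-M[1][2])/M[1][1]])
    p=d.copy()
    for _ in range(20): p=d/(1+im["k1"]*(p@p))
    R=np.array(im["R"]);t=np.array(im["t"]);return -R.T@t, R.T@np.array([p[0],p[1],1])
def atz(im,u,v,z):
    c,d=ray(im,u,v);return c+d*(z-c[2])/d[2]
def proj(im,X):
    X=np.atleast_2d(X);c=X@np.array(im["R"]).T+np.array(im["t"]);p=c[:,:2]/c[:,2:]
    p=p*(1+im["k1"]*(p**2).sum(1))[:,None];M=im["mtx"]
    return p*M[0][0]+np.array([M[0][2],M[1][2]])
def tri(obs):
    A=np.zeros((3,3));b=np.zeros(3)
    for im,u,v in obs:
        c,d=ray(im,u,v);d/=np.linalg.norm(d);P=np.eye(3)-np.outer(d,d);A+=P;b+=P@c
    X=np.linalg.solve(A,b);return X,[np.linalg.norm((np.eye(3)-np.outer(d/np.linalg.norm(d),d/np.linalg.norm(d)))@(X-c)) for c,d in [ray(*o) for o in obs]]
def crop(im,x0,y0,x1,y1,f,k):
    cv2.imwrite(f"pics/{f}.png",cv2.resize(im["color"][y0:y1,x0:x1],None,fx=k,fy=k,interpolation=cv2.INTER_CUBIC))
E
python3 - <<'E'
from h import *
t=cam("top");save(t,"t0");crop(t,155,140,485,260,"t0c",2.4)
crop(t,340,150,480,255,"t0d",5.5)
s=cam("side");save(s,"s0");crop(s,260,130,400,350,"s0c",2.7)
for u,v,z in [(386,208,0),(242,228,0),(257,178,.145),(335,178,.145),(335,221,.145),(257,221,.145),(404,175,0)]: print(u,v,atz(t,u,v,z).round(3))
E
```

```text
386 208 [ 0.497 -0.255  0.   ]
242 228 [0.435 0.239 0.   ]
257 178 [0.584 0.167 0.145]
335 178 [ 0.58  -0.078  0.145]
335 221 [ 0.445 -0.076  0.145]
257 221 [0.449 0.167 0.145]
404 175 [ 0.611 -0.321  0.   ]
```

View pics/t0c.png

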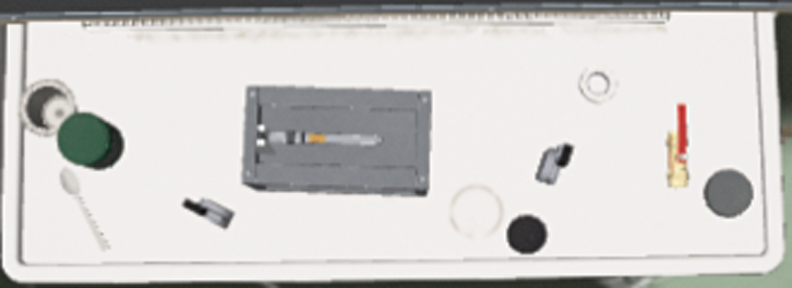

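View pics/t0d.png

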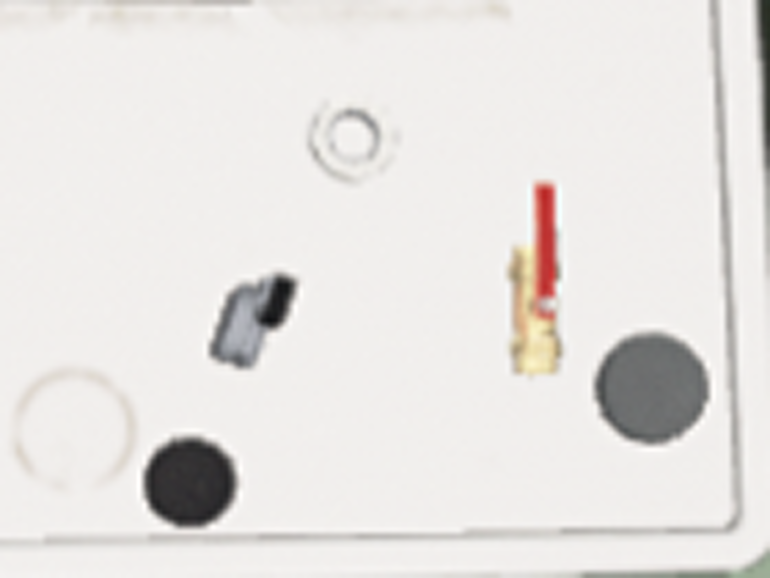

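View pics/s0c.png

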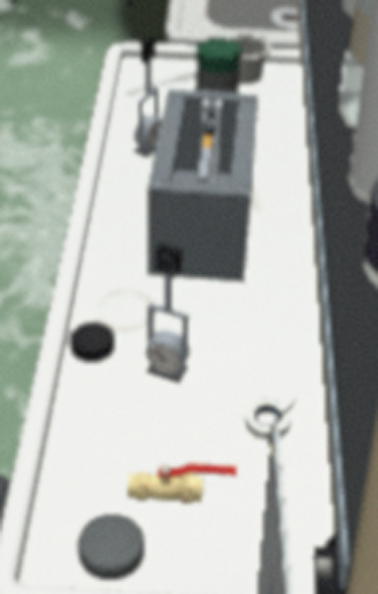

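```bash
cat >> h.py <<'E'
def pose():
    s=get_state();q=s["ee_rot"];return np.array(s["position"]),Rn.from_quat([q[1],q[2],q[3],q[0]]).as_matrix(),s
def Rdown(a):
    c,s_=np.cos(a),np.sin(a);return np.array([[s_,0,c],[-c,0,s_],[0,-1,0]])
def go(p,a):
    "row to reach TCP p with jaw dir angle a (rad), tool straight down"
    P,R,s=pose();R2=Rdown(a)
    print("tx,ty,tz cm",(R.T@(np.array(p)-P)*100).round(2),"rot",(Rn.from_matrix(R.T@R2).as_rotvec()/np.deg2rad(8)).round(3),"dist",np.linalg.norm(np.array(p)-P).round(3))
E
python3 - <<'E'
from h import *
P,R,s=pose();print(P,R.round(3),"a deg",np.degrees(np.arctan2(R[1,2],R[0,2])))
t=load("t0")
c=lambda u,v:(340+u/5.5,150+v/5.5)
for u,v in [(268,325),(289,280),(278,301)]: print(atz(t,*c(u,v),.19).round(4))
s0=load("s0"); print(tri([(t,*c(278,301)),(s0,260+168/2.7,130+260/2.7)]))
go([.43,-.26,.38],np.deg2rad(90))
go([.43,-.26,.38],np.deg2rad(66))
go([.38,-.26,.38],np.deg2rad(-114))
E
```

```text
[ 0.21203907 -0.5342618   0.23090024] [[-0.929 -0.     0.369]
 [-0.369  0.001 -0.929]
 [-0.    -1.    -0.001]] a deg -68.35542522979033
[ 0.4759 -0.238   0.19  ]
[ 0.5005 -0.2503  0.19  ]
[ 0.489  -0.2439  0.19  ]
(array([ 0.49178155, -0.24633385,  0.17209373]), [np.float64(0.0009758280531622734), np.float64(0.0009758280531621123)])
tx,ty,tz cm [-30.38 -14.89 -17.46] rot [ 0.0000e+00 -1.9794e+01 -8.0000e-03] dist 0.381
tx,ty,tz cm [-30.38 -14.89 -17.46] rot [ 2.0000e-03 -1.6794e+01 -7.0000e-03] dist 0.381
tx,ty,tz cm [-25.73 -14.89 -19.31] rot [6.000e-03 5.706e+00 2.000e-03] dist 0.354
```

```bash
python3 - <<'E'
from h import *
go([.505,-.255,.36],np.deg2rad(-114))
E
```

```text
tx,ty,tz cm [-37.53 -12.89 -15.16] rot [6.000e-03 5.706e+00 2.000e-03] dist 0.425
```

```bash
python3 -m jog '[0,0,-10,0,0,0,0, 0,-6,-12.9,-2,0,1,0, 0,-12,-12.9,-5,0,2,0, 0,-18,-12.9,-7,0,3,0, 0,-24,-12.9,-10,0,4,0, 0,-30,-12.9,-12,0,5,0, 0,-35,-12.9,-14,0,5.7,0, 0,-37.5,-12.9,-15.2,0,5.7,0, 0,-37.5,-12.9,-15.2,0,5.7,0]' 40; python3 - <<'E'
from h import *
w=cam("wrist");save(w,"w1");print(pose()[0])
E
```

```text
clock: 1.38
position: [0.5067, -0.2519, 0.3598]
ee_rot: [-0.145, 0.145, 0.693, -0.692]
contact_force: [-0.6, -0.7, 0.1]
width: 0.0851
[ 0.50534695 -0.25359125  0.35987928]
```

View pics/w1.png

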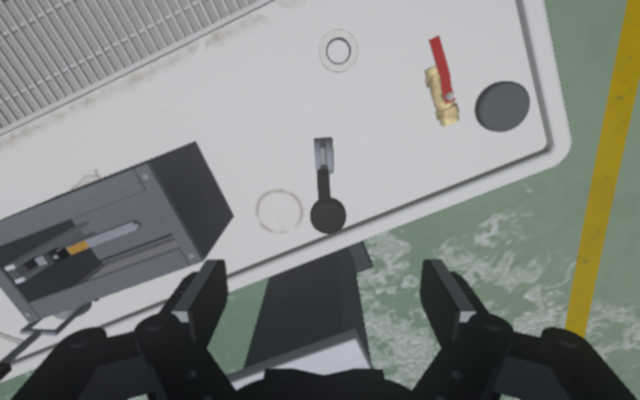

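```bash
python3 - <<'E'
from h import *
w=load("w1");crop(w,270,120,390,245,"w1c",4.7);crop(w,0,130,240,330,"w1d",3.2)
E
```

```text
(no output)
```

View pics/w1c.png

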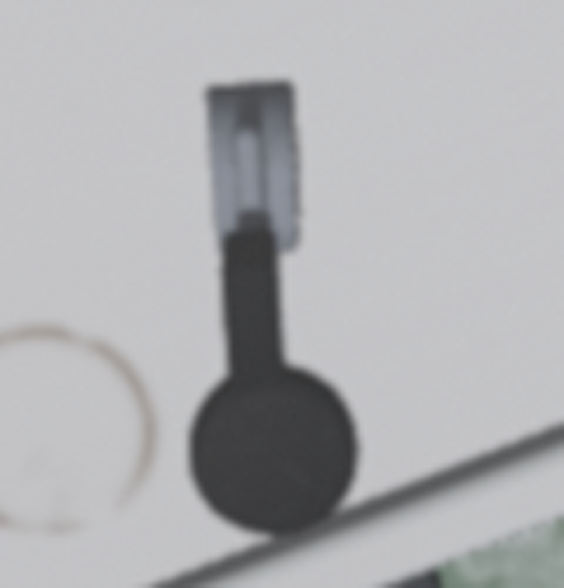

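View pics/w1d.png

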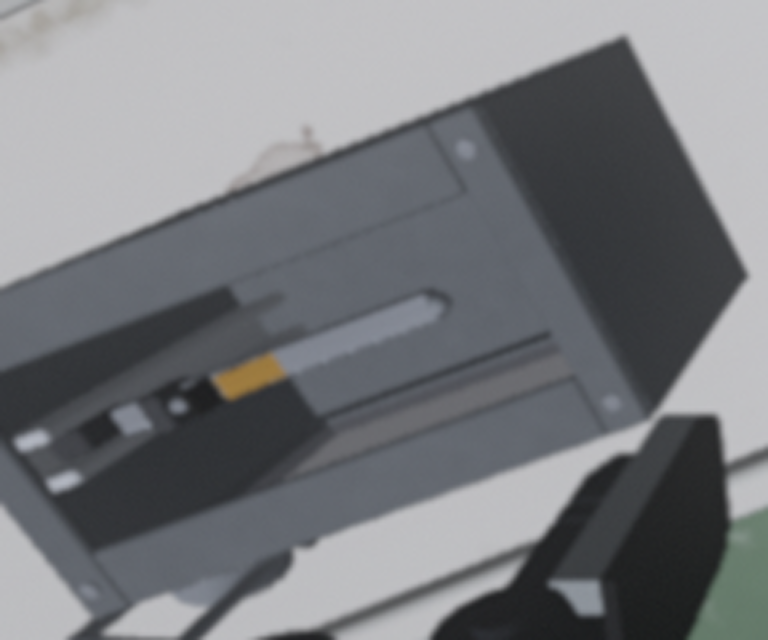

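```bash
cat >> h.py <<'E'
def box(cx,cy,cz,sx,sy,sz):
    return np.array([[cx+a*sx/2,cy+b*sy/2,cz+c*sz/2] for a in(-1,1) for b in(-1,1) for c in(-1,1)])
ED=[(a,b) for a in range(8) for b in range(a) if bin(a^b).count("1")==1]
def drawbox(img,im,B,col,x0,y0,k):
    p=((proj(im,B)-[x0-.5,y0-.5])*k-.5)
    for a,b in ED: cv2.line(img,tuple(p[a].round().astype(int).tolist()),tuple(p[b].round().astype(int).tolist()),col,1,cv2.LINE_AA)
def G(B,x,y,yaw,z=0):
    c,s=np.cos(yaw),np.sin(yaw);return B@np.array([[c,-s,0],[s,c,0],[0,0,1]]).T+[x,y,z]
GB=[box(0,0,.174,.028,.012,.032),box(0,0,.003,.044,.028,.006),box(0,0,.098,.052,.008,.008)]
def overlay(im,boxes,x0,y0,x1,y1,f,k):
    img=cv2.resize(im["color"][y0:y1,x0:x1],None,fx=k,fy=k,interpolation=cv2.INTER_CUBIC)
    for i,B in enumerate(boxes): drawbox(img,im,B,[(0,0,255),(0,200,0),(255,0,0),(0,200,255)][i%4],x0,y0,k)
    cv2.imwrite(f"pics/{f}.png",img)
E
python3 - <<'E'
from h import *
w=load("w1");t=load("t0");s=load("s0")
c=lambda u,v:(270+u/4.7-.4,120+v/4.7-.4)
for u,v in [(207,90),(292,82)]: print(atz(w,*c(u,v),.006).round(4))
A=atz(w,*c(207,90),.006);B=atz(w,*c(292,82),.006);d=B-A;print(np.linalg.norm(d[:2]),"yaw jaw",np.degrees(np.arctan2(d[1],d[0])))
yj=np.arctan2(d[1],d[0]);ux=np.array([np.sin(yj),-np.cos(yj)]) # toward robot
m=(A+B)[:2]/2+ux*.022
print("foot centre",m,"tool x",ux)
yaw=np.arctan2(-ux[1],-ux[0]);print(np.degrees(yaw))
bx=[G(b,*m,yaw) for b in GB]
overlay(w,bx,270,120,390,245,"o1",4.7);overlay(t,bx,360,180,420,225,"o2",9);overlay(s,bx,300,210,345,280,"o3",8)
a=cv2.imread("pics/o2.png");b=cv2.imread("pics/o3.png");w_=cv2.imread("pics/o1.png")
H=560;a=cv2.resize(a,(420,315));o=np.zeros((600,800,3),np.uint8);o[:315,:420]=a;b=cv2.resize(b,(360,560));o[:560,430:790]=b;cv2.imwrite("pics/o4.png",o)
E
```

```text
[ 0.5133 -0.2397  0.006 ]
[ 0.5049 -0.2651  0.006 ]
0.026773995977435384 yaw jaw -108.2595688587395
foot centre [ 0.48824714 -0.24549973] tool x [-0.94964681  0.31332241]
-18.2595688587395
```

View pics/o1.png

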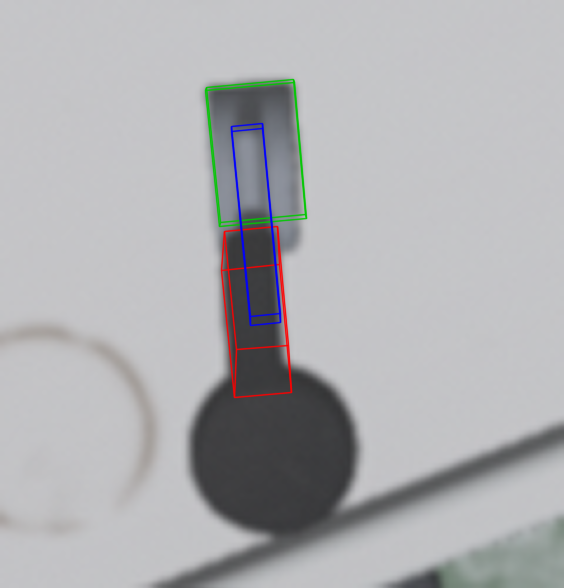

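View pics/o4.png

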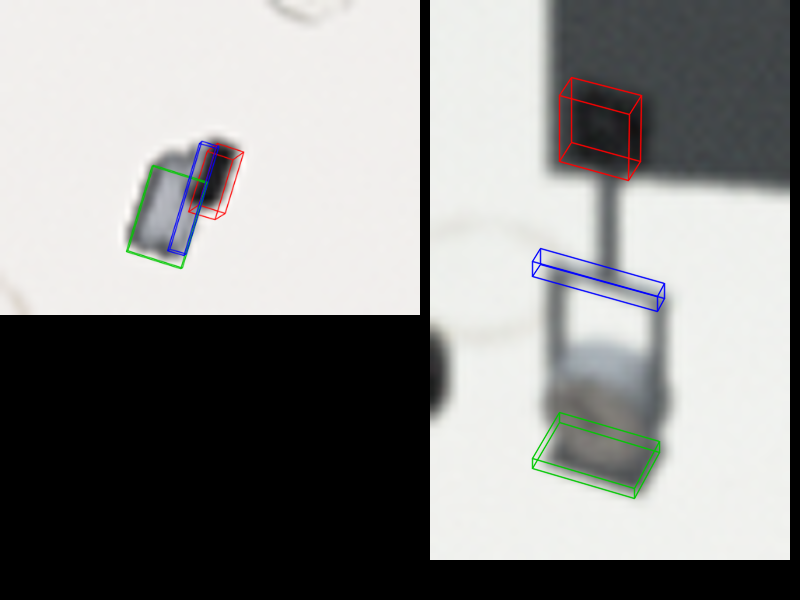

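```bash
python3 - <<'E'
from h import *
go([.490,-.245,.25],np.deg2rad(-112));go([.490,-.245,.156],np.deg2rad(-112))
E
```

```text
tx,ty,tz cm [ 1.74 10.99 -0.17] rot [-0.002 -0.22   0.006] dist 0.111
tx,ty,tz cm [ 1.73 20.39 -0.17] rot [-0.002 -0.22   0.006] dist 0.205
```

```bash
python3 -m jog '[0,1,5,-0.1,0,-0.2,0, 0,1.7,9,-0.2,0,-0.2,0, 0,1.7,12,-0.2,0,-0.2,0]'; python3 - <<'E'
from h import *
w=cam("wrist");save(w,"w2");print(pose()[0])
bx=[G(b,.490,-.245,np.deg2rad(-22)) for b in GB]
overlay(w,bx,220,80,420,230,"w2o",3.9)
E
```

```text
clock: 1.8
position: [0.4877, -0.2467, 0.2387]
ee_rot: [0.138, -0.137, -0.694, 0.694]
contact_force: [0.7, -0.5, -0.0]
width: 0.0855
[ 0.48607346 -0.24561008  0.23491017]
```

View pics/w2o.png

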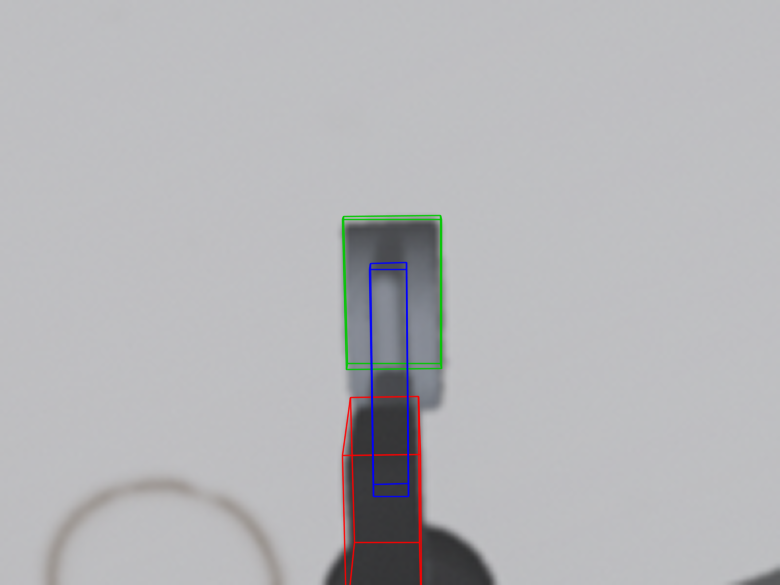

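The overlay matches the tab to about 1 mm (tab far edge at crop (385,402)), and the yaw is right. I'll descend and grip.

```bash
python3 - <<'E'
from h import *
go([.489,-.245,.156],np.deg2rad(-112))
E
```

```text
tx,ty,tz cm [-0.32  7.89 -0.16] rot [ 0.007 -0.058  0.065] dist 0.079
```

```bash
python3 -m jog '[0,-0.3,4,-0.1,0,0,0, 0,-0.3,7.6,-0.1,0,0,0, 0,-0.3,7.9,-0.1,0,0,0, 0,-0.3,7.9,-0.1,0,0,0]' 40; python3 - <<'E'
from h import *
print(pose()[0]);go([.489,-.245,.156],np.deg2rad(-112))
w=cam("wrist");save(w,"w3")
E

```

```text
clock: 2.35
position: [0.4934, -0.2475, 0.1627]
ee_rot: [0.137, -0.138, -0.693, 0.694]
contact_force: [0.1, 0.2, 1.1]
width: 0.0852
[ 0.49343589 -0.24751856  0.16265086]
tx,ty,tz cm [ 0.51  0.66 -0.06] rot [-0.005 -0.051 -0.013] dist 0.008
```

View pics/w3.png

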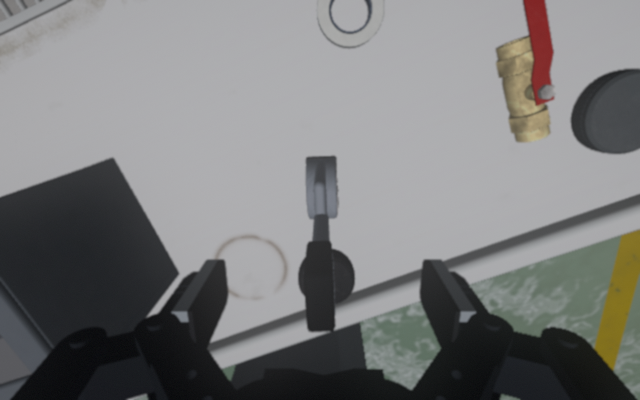

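```bash
python3 -m jog '[0,0.5,0.65,-0.05,0,0,0, 0,0.5,0.65,-0.05,0,0,0, 255,0.5,0.65,-0.05,0,0,0, 255,0.5,0.65,-0.05,0,0,0, 255,0.5,0.65,-0.05,0,0,0, 255,0.5,0.65,-0.05,0,0,0, 255,0.5,0.65,-0.05,0,0,0, 255,0.5,0.65,-0.05,0,0,0]' 40; python3 - <<'E'
from h import *
go([.489,-.245,.156],np.deg2rad(-112));go([.489,-.245,.35],np.deg2rad(-112))
E

```

```text
clock: 3.4
position: [0.4888, -0.2441, 0.1549]
ee_rot: [0.137, -0.137, -0.694, 0.694]
contact_force: [-0.2, -0.1, 0.9]
width: 0.0116
tx,ty,tz cm [-0.06 -0.11  0.08] rot [-0.    -0.044 -0.003] dist 0.001
tx,ty,tz cm [ -0.06 -19.51   0.08] rot [-0.    -0.044 -0.003] dist 0.195
```

```bash
python3 -m jog '[255,0,-4,0,0,0,0, 255,0,-8,0,0,0,0, 255,0,-13,0,0,0,0, 255,0,-17,0,0,0,0, 255,0,-20.5,0,0,0,0, 255,0,-20.5,0,0,-1,0, 255,0,-20.5,0,0,-2,0, 255,0,-20.5,0,0,-2.7,0, 255,0,-20.5,0,0,-2.7,0]'; python3 - <<'E'
from h import *
P,R,s=pose();print(P,s["contact_force"],s["width"],np.degrees(np.arctan2(R[1,2],R[0,2])))
go([.515,-.12,.36],np.deg2rad(-90))
E

```

```text
clock: 4.53
position: [0.4882, -0.2438, 0.3591]
ee_rot: [-0.006, 0.005, 0.707, -0.707]
contact_force: [-0.6, 0.2, -1.6]
width: 0.0114
[ 0.48824214 -0.24381095  0.35910277] [-0.6437814   0.16954096 -1.64650881] 0.0114161880361459 -90.82109519478985
tx,ty,tz cm [ -2.5   -0.08 -12.42] rot [ 0.005 -0.103  0.01 ] dist 0.127
```

```bash
python3 -m jog '[255,-1,0,-3,0,0,0, 255,-2,0,-6,0,0,0, 255,-2.5,0,-9,0,-0.1,0, 255,-2.5,0,-12,0,-0.1,0, 255,-2.5,0,-12.4,0,-0.1,0, 255,-2.5,0,-12.4,0,-0.1,0, 255,-2.5,0,-12.4,0,-0.1,0]'; python3 - <<'E'
from h import *
P,R,s=pose();print(P,s["contact_force"],s["width"],np.degrees(np.arctan2(R[1,2],R[0,2])))
w=cam("wrist");save(w,"w4")
E

```

```text
clock: 5.4
position: [0.5152, -0.1212, 0.3596]
ee_rot: [0.0, -0.0, -0.707, 0.707]
contact_force: [0.8, 0.2, -2.8]
width: 0.0117
[ 0.51519372 -0.12123859  0.35961681] [ 0.79609253  0.18670743 -2.81550597] 0.011674508425036813 -90.0345929839218
```

View pics/w4.png

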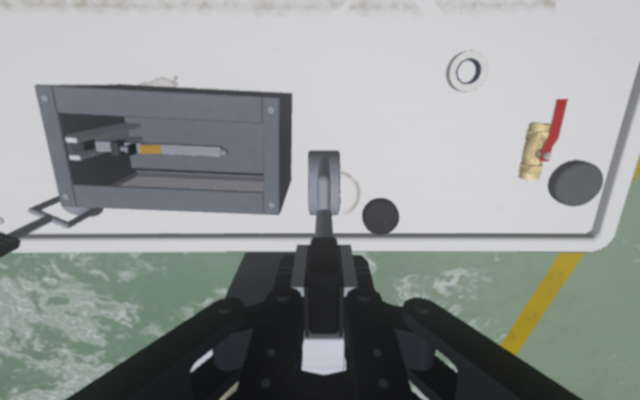

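```bash
python3 - <<'E'
from h import *
w=load("w4");crop(w,30,75,300,220,"w4c",2.95)
E

```

```text
(no output)
```

View pics/w4c.png

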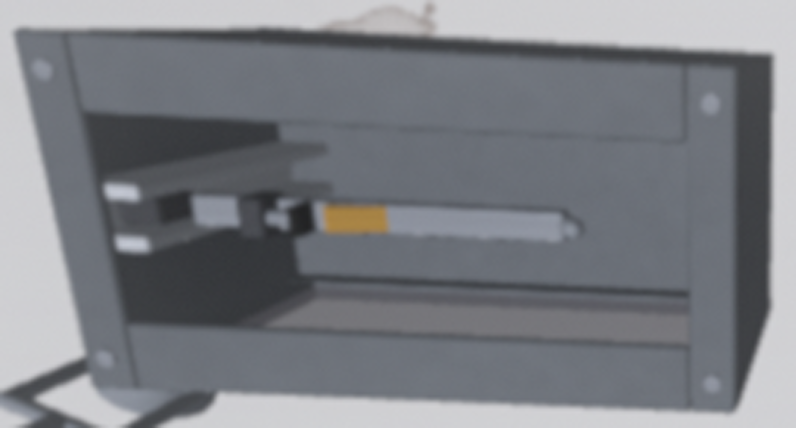

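```bash
python3 -m jog '[255,1,0,-3,0,0,0, 255,2,0,-7,0,0,0, 255,3,0,-11,0,0,0, 255,4,0,-15,0,0,0, 255,5,0,-19,0,0,0, 255,5,0,-22,0,0,0, 255,5,0,-22,0,0,0, 255,5,0,-22,0,0,0]'; python3 - <<'E'
from h import *
P,R,s=pose();print(P,s["contact_force"],s["width"],np.degrees(np.arctan2(R[1,2],R[0,2])))
w=cam("wrist");save(w,"w5");crop(w,170,0,530,250,"w5c",2.2)
E

```

```text
clock: 6.45
position: [0.4653, 0.0988, 0.3597]
ee_rot: [0.0, 0.0, -0.707, 0.707]
contact_force: [0.5, -0.2, -2.8]
width: 0.0116
[0.46526835 0.09875817 0.35968925] [ 0.46701852 -0.22656052 -2.83265751] 0.011566117397422969 -89.99795103547268
```

View pics/w5c.png

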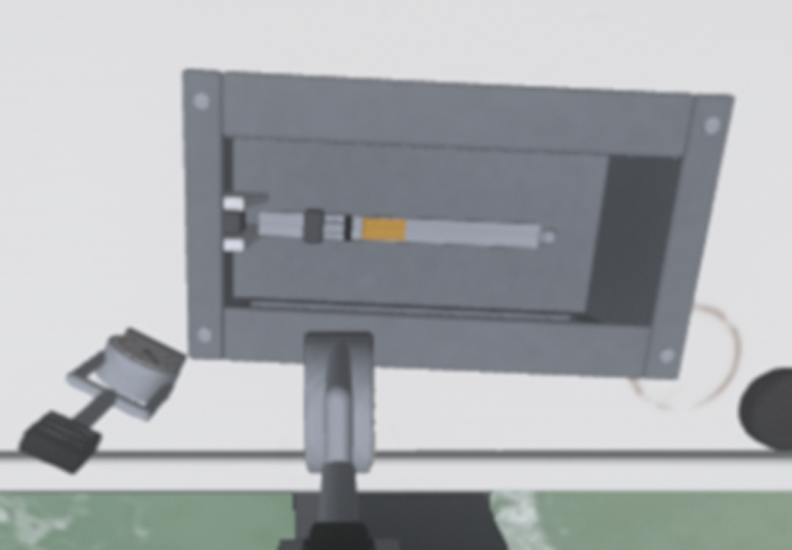

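```bash
python3 - <<'E'
from h import *
crop(load("w5"),270,80,430,120,"a",5);crop(load("w4"),90,130,250,170,"b",5);crop(load("w1"),0,190,160,290,"c",5)
a=np.vstack([cv2.imread(f"pics/{k}.png")[:500] for k in "ab"]);cv2.imwrite("pics/ab.png",a)
E

```

```text
(no output)
```

View pics/ab.png

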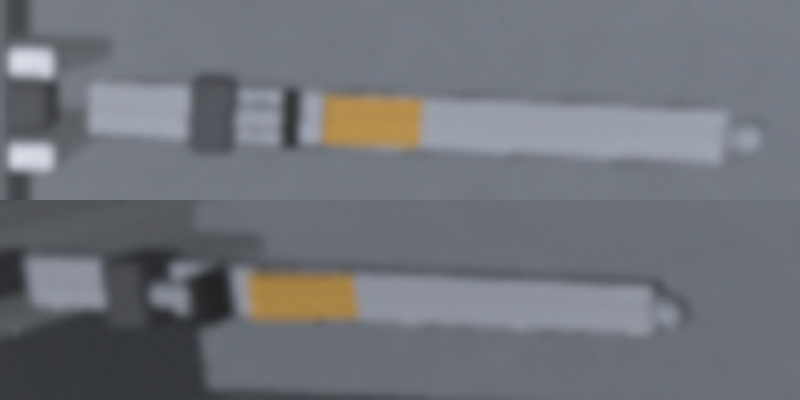

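View pics/c.png

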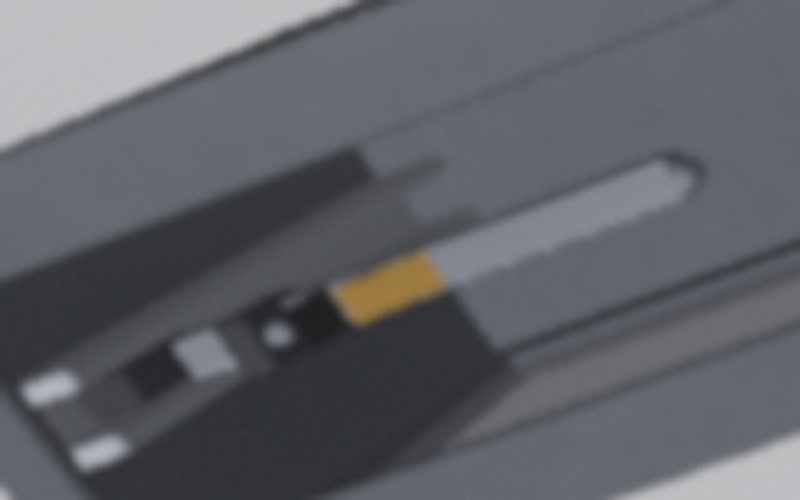

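```bash
cat > fit.py <<'E'
from h import *
from scipy.optimize import least_squares
w1,w4,w5,t0=[load(k) for k in("w1","w4","w5","t0")]
c5=lambda u,v:(w5,170+(u+.5)/2.2-.5,0+(v+.5)/2.2-.5)
c4=lambda u,v:(w4,30+(u+.5)/2.95-.5,75+(v+.5)/2.95-.5)
def bx(hx,hy): # TL,TR,BR,BL in image: up=+x, left=+y
    return np.array([[hx,hy,.145],[hx,-hy,.145],[-hx,-hy,.145],[-hx,hy,.145]])
O=bx(.065,.122);I=bx(.038,.104)
obs=[]
for i,(u,v) in enumerate([(184,70),(733,97),(679,378),(188,358)]): obs.append((O[i],c5(u,v)))
for i,(u,v) in enumerate([(222,138),(682,157),(652,325),(224,303)]): obs.append((I[i],c5(u,v)))
for i,(u,v) in enumerate([(15,30),(737,66),(733,411),(95,388)]): obs.append((O[i],c4(u,v)))
for i,(u,v) in enumerate([(85,113),(686,140),(688,347),(130,323)]): obs.append((I[i],c4(u,v)))
def res(p,full=False):
    r=[]
    for X,(im,u,v) in obs:
        r.append((proj(im,G(X[None],p[0],p[1],p[2]))[0]-[u,v]))
    return np.array(r) if full else np.array(r).ravel()
f=least_squares(res,[.515,.045,0],loss="soft_l1");p=f.x
if __name__=="__main__":
    print("cab",p[:2].round(4),np.degrees(p[2]).round(2));print(res(p,True).round(1).tolist())
    k5=lambda u,v:(w5,270+(u+.5)/5-.5,80+(v+.5)/5-.5);k4=lambda u,v:(w4,90+(u+.5)/5-.5,130+(v+.5)/5-.5);k1=lambda u,v:(w1,(u+.5)/5-.5,190+(v+.5)/5-.5)
    for n,o in {"keepstart":[k5(422,124),k4(356,98),k1(437,268)],"ks2":[k5(422,124),k4(356,98)],"end":[k5(728,136),k4(655,110)],"tip":[k5(764,138),k4(688,113),k1(705,175)],"tip2":[k5(764,138),k4(688,113)],"crest":[k5(323,121),k4(247,97)]}.items():
        X,e=tri(o);d=X-[p[0],p[1],0];c,s=np.cos(p[2]),np.sin(p[2]);L=np.array([c*d[0]+s*d[1],-s*d[0]+c*d[1],d[2]])
        print(n,X.round(4),"cab frame",(L*1000).round(1),np.round(np.array(e)*1000,1))
E
python3 fit.py
```

```text
cab [0.5214 0.0474] -2.49
[[-1.4, -0.8], [1.9, -1.6], [0.1, 1.1], [-0.1, 0.8], [0.4, -0.4], [0.8, 0.3], [0.4, -0.0], [0.0, 1.7], [-1.5, -0.5], [0.0, -0.3], [1.3, 1.0], [-1.0, 0.4], [-0.5, 0.2], [0.1, 0.8], [0.5, -0.3], [-1.0, 0.1]]
keepstart [0.5221 0.0641 0.1186] cab frame [-1.000e-01  1.680e+01  1.186e+02] [0.1 0.2 0.2]
ks2 [0.5221 0.0641 0.119 ] cab frame [-1.00e-01  1.67e+01  1.19e+02] [0. 0.]
end [ 0.5193 -0.0036  0.1186] cab frame [ 1.000e-01 -5.100e+01  1.186e+02] [0. 0.]
tip [ 0.5183 -0.0114  0.1194] cab frame [ -0.6 -58.8 119.4] [0.6 0.4 1.1]
tip2 [ 0.5189 -0.0113  0.1195] cab frame [ -0.  -58.8 119.5] [0.1 0.1]
crest [0.5231 0.0861 0.1238] cab frame [-1.000e-01  3.880e+01  1.238e+02] [0.1 0.1]
```

```bash
python3 - <<'E'
from h import *
w=load("w5");P=np.array([.4653,.0988,.3597])
bx=[G(b,P[0],P[1],0,P[2]-.1549) for b in GB]
overlay(w,bx,270,130,380,330,"w5o",2.9)
from fit import p
c,s=np.cos(p[2]),np.sin(p[2])
def cab(y,x=0): return np.array([p[0]+c*x-s*y,p[1]+s*x+c*y])
for y in (-.0815,-.015,.042,.050): print(y,cab(y).round(4))
go([*cab(-.0815),.36],p[2]-np.pi/2)
E
```

```text
-0.0815 [ 0.5179 -0.034 ]
-0.015 [0.5208 0.0324]
0.042 [0.5233 0.0893]
0.05 [0.5236 0.0973]
tx,ty,tz cm [-5.27 -0.02 13.26] rot [-0.007  0.308  0.001] dist 0.143
```

View pics/w5o.png

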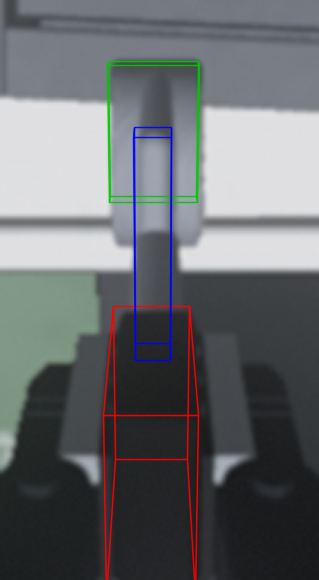

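```bash
python3 -m jog '[255,-1,0,3,0,0.1,0, 255,-2,0,6,0,0.2,0, 255,-3.5,0,9.5,0,0.3,0, 255,-5,0,12.5,0,0.3,0, 255,-5.27,0,13.26,0,0.31,0, 255,-5.27,0,13.26,0,0.31,0, 255,-5.27,0,13.26,0,0.31,0]'; python3 - <<'E'
from h import *
from fit import p
P,R,s=pose();print(P,s["contact_force"],s["width"])
go([.5179,-.034,.36],p[2]-np.pi/2);go([.5179,-.034,.196],p[2]-np.pi/2)
w=cam("wrist");save(w,"w6")
c,s=np.cos(p[2]),np.sin(p[2])
P=pose()[0]
overlay(w,[G(bx_,P[0],P[1],p[2],P[2]-.1549) for bx_ in GB]+[G(box(0,0,.1425,.076,.208,.005),*p),G(box(0,0,.1425,.13,.244,.005),*p),G(box(0,-.021-.011,.1145,.012,.076,.008),*p)],40,20,440,320,"w6o",2)
E
```

```text
clock: 7.38
position: [0.5173, -0.0324, 0.3599]
ee_rot: [-0.015, 0.015, 0.707, -0.707]
contact_force: [-0.4, -1.2, -2.7]
width: 0.0112
[ 0.51733936 -0.03236436  0.35991294] [-0.41493442 -1.22287101 -2.68619642] 0.011157200495850618
tx,ty,tz cm [-0.06 -0.01  0.16] rot [0.004 0.009 0.002] dist 0.002
tx,ty,tz cm [-0.07 16.39  0.17] rot [0.004 0.009 0.002] dist 0.164
```

View pics/w6o.png

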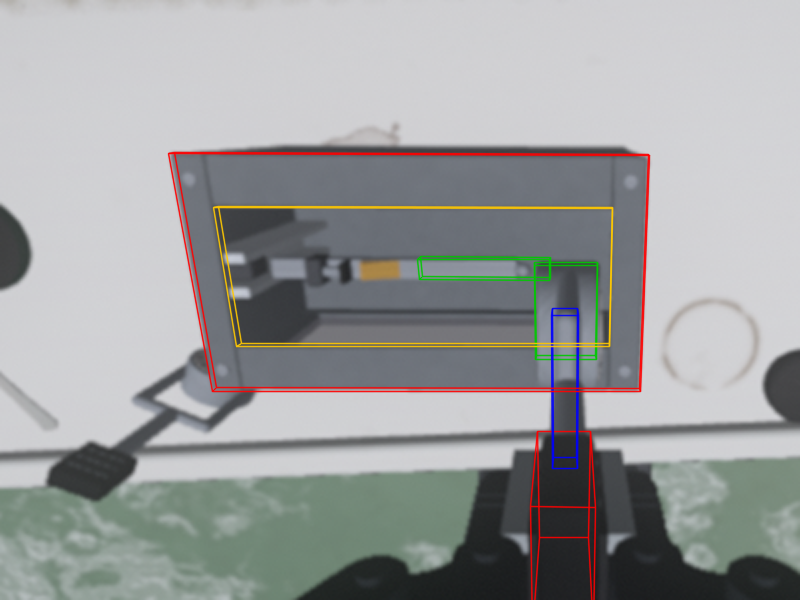

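```bash
python3 -m jog '[255,0,2,0.1,0,0,0, 255,0,4,0.15,0,0,0, 255,0,6,0.15,0,0,0, 255,0,8,0.15,0,0,0, 255,0,10,0.15,0,0,0, 255,0,11,0.15,0,0,0, 255,0,11,0.15,0,0,0]'; python3 - <<'E'
from h import *
from fit import p
P,R,s=pose();print(P,s["contact_force"],s["width"])
go([.5179,-.034,.196],p[2]-np.pi/2)
w=cam("wrist");save(w,"w7");crop(w,80,60,400,300,"w7c",2.5)
t=cam("top");save(t,"t7");crop(t,245,165,345,230,"t7c",7)
E
```

```text
clock: 8.3
position: [0.5174, -0.0338, 0.2495]
ee_rot: [-0.015, 0.014, 0.707, -0.707]
contact_force: [0.1, -0.4, -2.4]
width: 0.0114
[ 0.51735031 -0.03384801  0.24953939] [ 0.12676265 -0.40890395 -2.35588286] 0.011408211812138176
tx,ty,tz cm [-0.06  5.35  0.01] rot [0.001 0.013 0.007] dist 0.054
```

View pics/w7c.png

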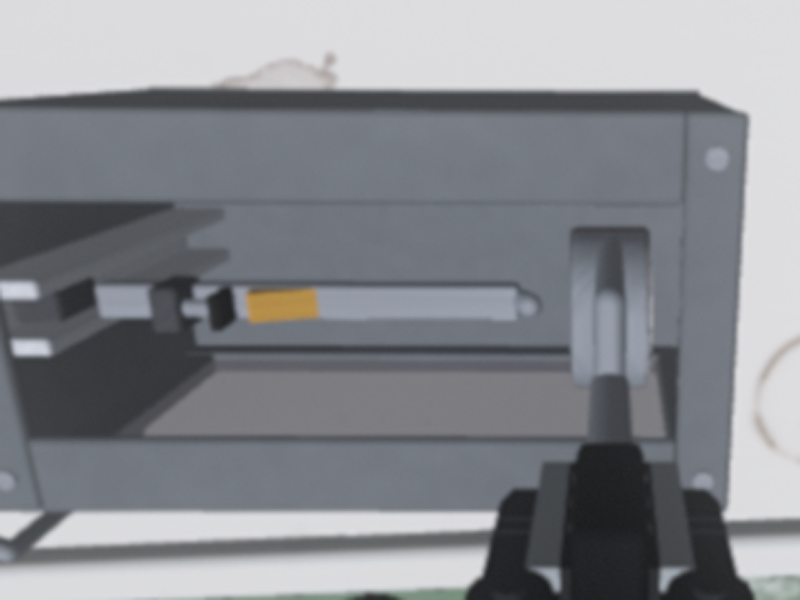

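View pics/t7c.png

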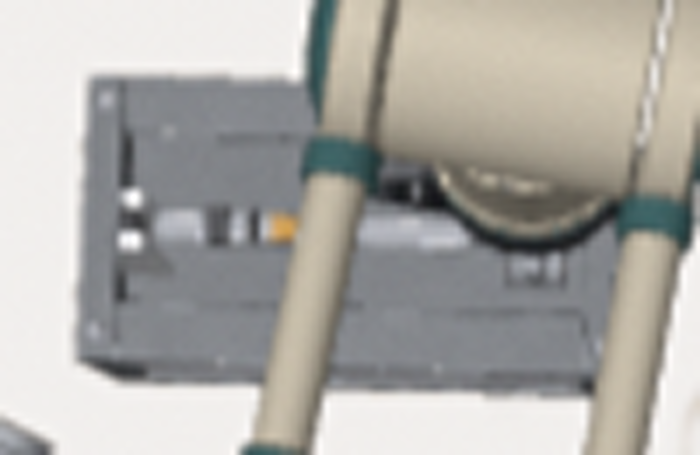

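```bash
python3 -m jog '[255,0,1.5,0,0,0,0, 255,0,3,0,0,0,0, 255,0,4.5,0,0,0,0, 255,-0.05,5.3,0,0,0,0, 255,-0.05,5.35,0,0,0,0, 255,-0.05,5.35,0,0,0,0]'; python3 - <<'E'
from h import *
from fit import p
P,R,s=pose();print(P,s["contact_force"],s["width"])
go([.5179,-.034,.196],p[2]-np.pi/2);go([.5208,.0324,.196],p[2]-np.pi/2)
w=cam("wrist");save(w,"w8");crop(w,80,60,400,300,"w8c",2.5)
E
```

```text
clock: 9.15
position: [0.5187, -0.0346, 0.1966]
ee_rot: [0.015, -0.015, -0.707, 0.707]
contact_force: [1.1, -0.1, -2.6]
width: 0.0114
[ 0.51868887 -0.03455587  0.19658371] [ 1.09673383 -0.13946545 -2.58548052] 0.01142385126397643
tx,ty,tz cm [ 0.08  0.06 -0.05] rot [-0.002  0.007 -0.006] dist 0.001
tx,ty,tz cm [ 0.07  0.06 -6.7 ] rot [-0.002  0.007 -0.006] dist 0.067
```

View pics/w8c.png

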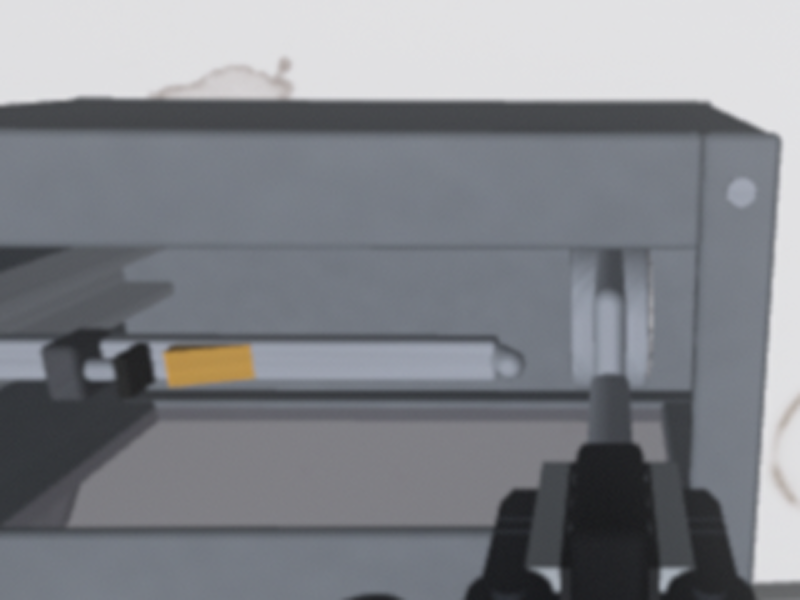

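```bash
python3 - <<'E'
from h import *
from fit import p,w4,w5
w8=load("w8");w7=load("w7")
k5=lambda u,v:(w5,270+(u+.5)/5-.5,80+(v+.5)/5-.5);k4=lambda u,v:(w4,90+(u+.5)/5-.5,130+(v+.5)/5-.5)
c8=lambda u,v:(w8,80+(u+.5)/2.5-.5,60+(v+.5)/2.5-.5);c7=lambda u,v:(w7,80+(u+.5)/2.5-.5,60+(v+.5)/2.5-.5)
for n,o in {"keepstart":[k5(422,124),k4(356,98),c8(254,362),c7(317,304)],"end":[k5(728,136),k4(655,110),c8(495,360),c7(517,304)],"tip":[k5(764,138),k4(688,113),c8(523,362),c7(541,304)],"crest":[k5(323,121),k4(247,97),c8(167,367),c7(248,307)]}.items():
  for oo in (o,o[:3],o[:1]+o[2:]):
    X,e=tri(oo);d=X-[p[0],p[1],0];c,s=np.cos(p[2]),np.sin(p[2]);L=np.array([c*d[0]+s*d[1],-s*d[0]+c*d[1],d[2]])
    print(n,"cab frame",(L*1000).round(1),np.round(np.array(e)*1000,1))
P=np.array([.5187,-.0346,.1966])
overlay(w8,[G(b,P[0],P[1],p[2],P[2]-.1549) for b in GB]+[G(box(0,-.021,.1147,.012,.076,.008),*p)],80,60,400,300,"w8o",2.5)
E
```

```text
keepstart cab frame [ -0.2  16.7 118.7] [0.  0.2 0.3 0.2]
keepstart cab frame [ -0.2  16.7 118.6] [0.  0.2 0.2]
keepstart cab frame [ -0.2  16.7 118.4] [0.1 0.2 0.2]
end cab frame [ 1.000e-01 -5.090e+01  1.185e+02] [0.2 0.2 0.4 0.3]
end cab frame [  0.2 -50.9 118.4] [0.2 0.2 0.4]
end cab frame [  0.2 -50.8 118.8] [0.2 0.4 0.3]
tip cab frame [  0.  -58.8 119.2] [0.  0.2 0.2 0.1]
tip cab frame [  0.  -58.7 119.3] [0.1 0.2 0.2]
tip cab frame [ 1.000e-01 -5.880e+01  1.192e+02] [0.1 0.2 0.1]
crest cab frame [ -0.2  38.7 122.7] [0.  0.6 0.3 0.3]
crest cab frame [-1.000e-01  3.880e+01  1.229e+02] [0.1 0.5 0.4]
crest cab frame [ -0.3  38.7 122.1] [0.  0.1 0.1]
```

View pics/w8o.png

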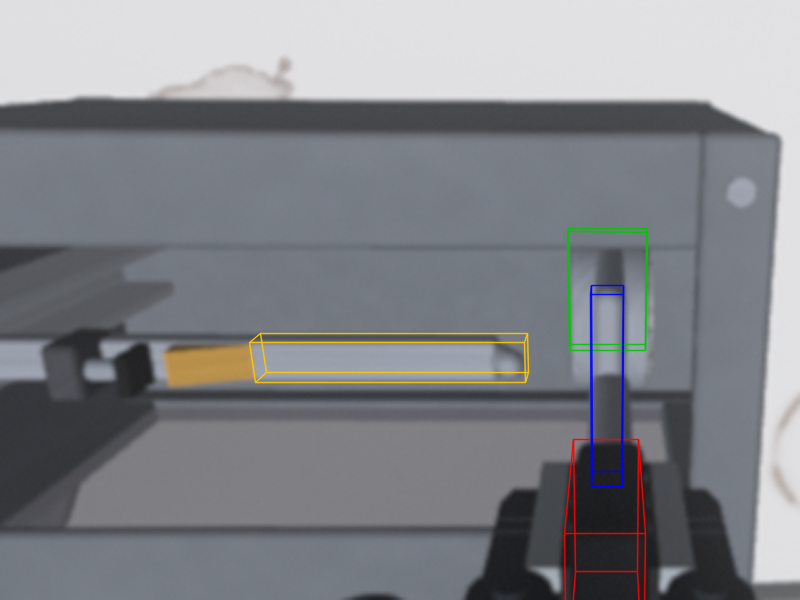

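```bash
python3 -m jog '[255,0,0,-0.8,0,0,0, 255,0.05,0,-1.8,0,0,0, 255,0.05,0,-2.8,0,0,0, 255,0.05,0,-3.8,0,0,0, 255,0.05,0,-4.8,0,0,0, 255,0.05,0,-5.8,0,0,0, 255,0.05,0,-6.5,0,0,0, 255,0.05,0,-6.7,0,0,0, 255,0.05,0,-6.7,0,0,0]'; python3 - <<'E'
from h import *
from fit import p
P,R,s=pose();print(P,s["contact_force"],s["moment"],s["width"])
go([.5208,.0324,.180],p[2]-np.pi/2)
w=cam("wrist");save(w,"w9");crop(w,80,60,400,300,"w9c",2.5)
E
```

```text
clock: 10.32
position: [0.5207, 0.0325, 0.1963]
ee_rot: [0.015, -0.015, -0.707, 0.707]
contact_force: [-1.5, -1.1, -2.3]
width: 0.0117
[0.52066695 0.03246547 0.19626224] [-1.48954981 -1.14117671 -2.25448882] [ 0.04249901 -0.02381476  0.04320783] 0.011738360095499353
tx,ty,tz cm [-0.01  1.63  0.01] rot [-0.003  0.009 -0.   ] dist 0.016
```

View pics/w9c.png

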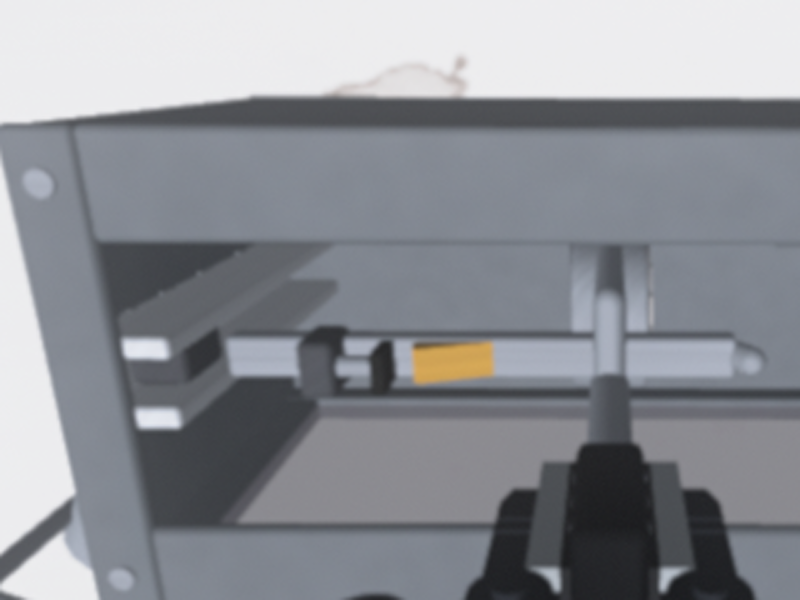

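```bash
python3 -m jog '[255,0,0.6,0,0,0,0, 255,0,1.2,0,0,0,0, 255,0,1.4,0,0,0,0, 255,0,1.5,0,0,0,0, 255,0,1.5,0,0,0,0]'; python3 -m jog '[255,0,0.1,0,0,0,0, 255,0,0.1,0,0,0,0]'; python3 -m jog '[255,0,0.05,0,0,0,0, 255,0,0.05,0,0,0,0]'
```

```text
clock: 11.0
position: [0.5207, 0.0325, 0.1813]
ee_rot: [0.015, -0.015, -0.707, 0.707]
contact_force: [0.4, 0.2, -2.7]
width: 0.0116
clock: 11.25
position: [0.5206, 0.0325, 0.1803]
ee_rot: [0.015, -0.015, -0.707, 0.707]
contact_force: [0.0, 0.1, -1.8]
width: 0.0111
clock: 11.5
position: [0.5206, 0.0325, 0.1798]
ee_rot: [0.015, -0.015, -0.707, 0.707]
contact_force: [0.7, 0.6, -1.4]
width: 0.0111
```

```bash
python3 -m jog '[255,0,0.05,0,0,0,0, 255,0,0.05,0,0,0,0]'; python3 -m jog '[255,0,0.05,0,0,0,0, 255,0,0.05,0,0,0,0]'
```

```text
clock: 11.75
position: [0.5206, 0.0325, 0.1792]
ee_rot: [0.015, -0.015, -0.707, 0.707]
contact_force: [-0.3, -0.3, -2.9]
width: 0.0113
clock: 12.0
position: [0.5206, 0.0325, 0.1787]
ee_rot: [0.015, -0.015, -0.707, 0.707]
contact_force: [-0.1, 0.2, -1.4]
width: 0.0117
```

```bash
python3 -m jog '[255,0,0.03,0,0,0,0, 255,0,0.03,0,0,0,0]'; python3 -m jog '[255,0,0.03,0,0,0,0, 255,0,0.03,0,0,0,0]'; python3 -m jog '[255,0,0.0,0,0,0,0]'
```

```text
clock: 12.25
position: [0.5207, 0.0325, 0.1786]
ee_rot: [0.015, -0.015, -0.707, 0.707]
contact_force: [-0.3, 0.9, -2.1]
width: 0.0113
clock: 12.5
position: [0.5207, 0.0325, 0.1784]
ee_rot: [0.015, -0.015, -0.707, 0.707]
contact_force: [-1.0, -0.4, 0.6]
width: 0.0116
clock: 12.62
position: [0.5207, 0.0325, 0.1784]
ee_rot: [0.015, -0.015, -0.707, 0.707]
contact_force: [-0.5, 0.3, 1.4]
width: 0.0113
```

```bash
python3 -m jog '[255,0,0,-0.3,0,0,0, 255,0,0,-0.6,0,0,0, 255,0,0,-0.9,0,0,0, 255,0,0,-1.2,0,0,0]';  python3 -m jog '[255,0,0,-0.3,0,0,0, 255,0,0,-0.6,0,0,0, 255,0,0,-0.9,0,0,0, 255,0,0,-1.2,0,0,0]'; python3 - <<'E'
from h import *
w=cam("wrist");save(w,"w10");crop(w,80,60,400,300,"w10c",2.5);print(pose()[2]["contact_force"],pose()[2]["moment"])
E
```

```text
clock: 13.12
position: [0.5214, 0.0444, 0.1784]
ee_rot: [0.015, -0.015, -0.707, 0.707]
contact_force: [-0.4, -2.5, 2.1]
width: 0.0117
clock: 13.62
position: [0.5218, 0.0565, 0.1783]
ee_rot: [0.015, -0.015, -0.707, 0.707]
contact_force: [-0.2, -3.2, 4.0]
width: 0.0117
[-0.53534521 -2.17721342  4.01463208] [-0.56628091  0.0160969  -0.02605052]
```

View pics/w10c.png

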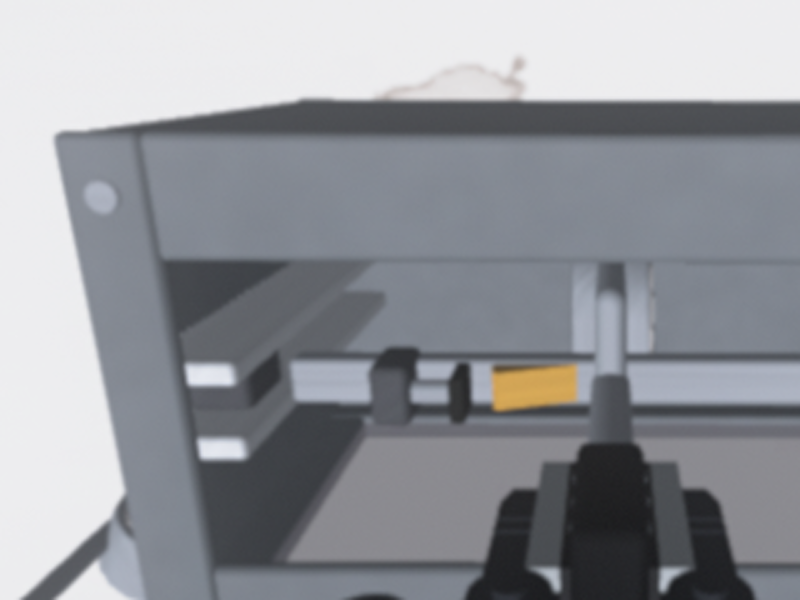

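```bash
python3 -m jog '[255,0,-0.02,-0.3,0,0,0, 255,0,-0.02,-0.6,0,0,0, 255,0,-0.02,-0.9,0,0,0]';  python3 -m jog '[255,0,0,-0.25,0,0,0, 255,0,0,-0.5,0,0,0, 255,0,0,-0.7,0,0,0]';python3 -m jog '[255,0,0,-0.25,0,0,0, 255,0,0,-0.5,0,0,0, 255,0,0,-0.7,0,0,0]'
```

```text
clock: 14.05
position: [0.522, 0.0655, 0.1784]
ee_rot: [0.015, -0.015, -0.707, 0.707]
contact_force: [0.3, -3.6, 3.1]
width: 0.0112
clock: 14.42
position: [0.5223, 0.0725, 0.1784]
ee_rot: [0.015, -0.015, -0.707, 0.707]
contact_force: [-0.0, -3.4, 4.3]
width: 0.0115
clock: 14.8
position: [0.5226, 0.0796, 0.1784]
ee_rot: [0.015, -0.015, -0.707, 0.707]
contact_force: [0.7, -3.2, 4.3]
width: 0.0114
```

```bash
python3 -m jog '[255,0,0,-0.2,0,0,0, 255,0,0,-0.4,0,0,0, 255,0,0,-0.5,0,0,0]';python3 -m jog '[255,0,0,-0.15,0,0,0, 255,0,0,-0.3,0,0,0,255,0,0,-0.3,0,0,0]'; python3 - <<'E'
from h import *
w=cam("wrist");save(w,"w11");crop(w,80,60,400,300,"w11c",2.5);print(pose()[2]["contact_force"],pose()[2]["moment"])
E
```

```text
clock: 15.18
position: [0.5228, 0.0847, 0.1784]
ee_rot: [-0.015, 0.015, 0.707, -0.707]
contact_force: [-0.2, -2.9, 4.2]
width: 0.0114
clock: 15.55
position: [0.5229, 0.088, 0.1784]
ee_rot: [-0.015, 0.015, 0.707, -0.707]
contact_force: [-1.4, -1.4, 3.6]
width: 0.0114
[-0.26064187 -0.87185645  3.07615157] [-0.32352504  0.04329709 -0.01801159]
```

View pics/w11c.png

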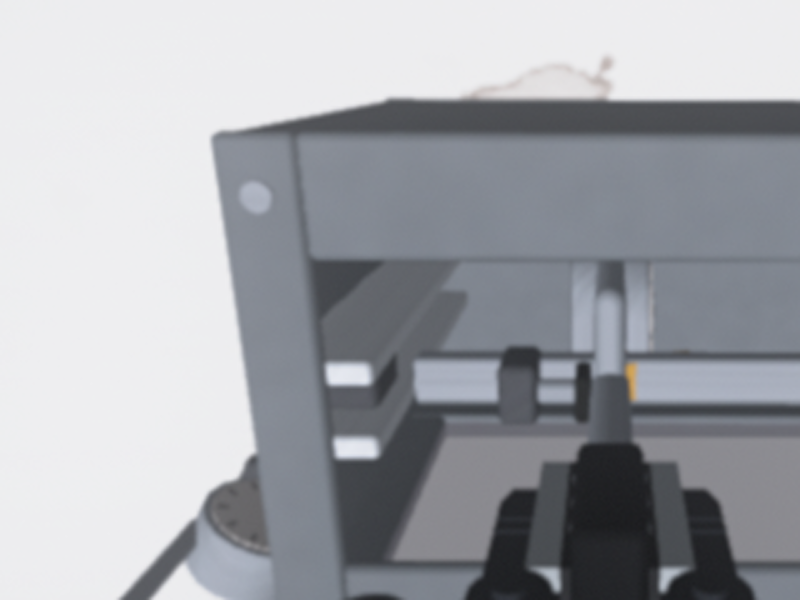

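```bash
python3 -m jog '[255,0,0,-0.1,0,0,0, 255,0,0,-0.2,0,0,0, 255,0,0,-0.3,0,0,0,255,0,0,-0.3,0,0,0]';python3 -m jog '[255,0,0,-0.1,0,0,0, 255,0,0,-0.2,0,0,0,255,0,0,-0.2,0,0,0]'; python3 - <<'E'
from h import *
w=cam("wrist");save(w,"w12");crop(w,80,60,400,300,"w12c",2.5);print(pose()[2]["contact_force"],pose()[2]["moment"])
E
```

```text
clock: 16.1
position: [0.523, 0.0903, 0.1783]
ee_rot: [0.015, -0.015, -0.707, 0.707]
contact_force: [-0.0, -2.8, 3.8]
width: 0.0115
clock: 16.48
position: [0.5231, 0.0915, 0.1783]
ee_rot: [0.015, -0.015, -0.706, 0.708]
contact_force: [-0.4, -4.6, 3.5]
width: 0.0113
[-0.19537025 -5.7445879   3.6786801 ] [-1.27261902  0.04668381  0.01795412]
```

View pics/w12c.png

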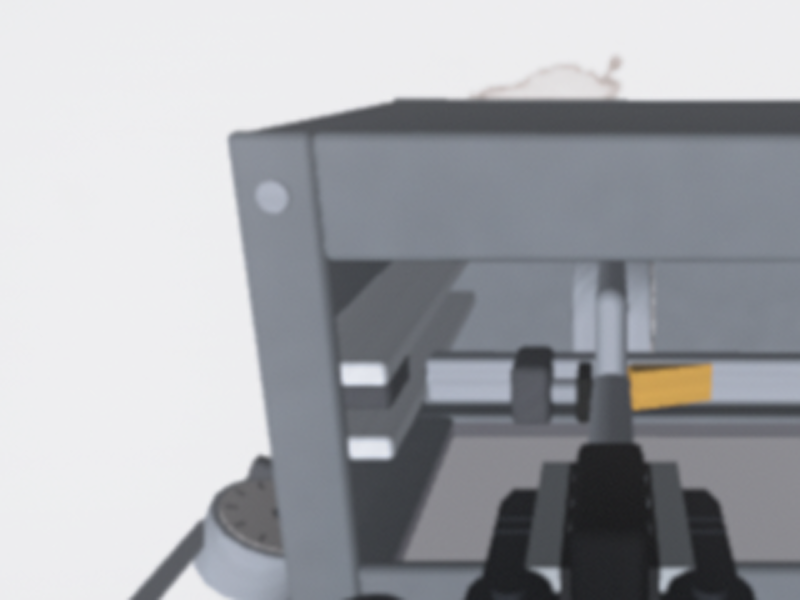

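```bash
python3 -m jog '[255,0,0,-0.1,0,0,0, 255,0,0,-0.2,0,0,0,255,0,0,-0.2,0,0,0]';python3 -m jog '[255,0,-0.02,-0.05,0,0,0, 255,0,-0.02,-0.1,0,0,0,255,0,-0.02,-0.1,0,0,0]'
```

```text
clock: 16.9
position: [0.5232, 0.0929, 0.1783]
ee_rot: [0.015, -0.015, -0.706, 0.708]
contact_force: [-1.0, -6.5, 4.0]
width: 0.0117
clock: 17.27
position: [0.5232, 0.0936, 0.1783]
ee_rot: [0.015, -0.015, -0.706, 0.708]
contact_force: [0.7, -7.5, 2.9]
width: 0.0115
```

```bash
python3 -m jog '[200,0,0,0,0,0,0, 170,0,0,0,0,0,0, 130,0,0,0,0,0,0, 100,0,0,0,0,0,0,100,0,0,0,0,0,0,100,0,0,0,0,0,0]'; python3 - <<'E'
from h import *
w=cam("wrist");save(w,"w13");P,R,s=pose();print(P,s["contact_force"],s["width"])
E
```

```text
clock: 18.02
position: [0.5233, 0.0955, 0.1786]
ee_rot: [-0.015, 0.015, 0.707, -0.707]
contact_force: [0.4, -0.5, 0.6]
width: 0.0518
[0.52329651 0.09548788 0.17860447] [-0.67821587 -0.74722509  0.75108979] 0.05201804435920659
```

View pics/w13.png

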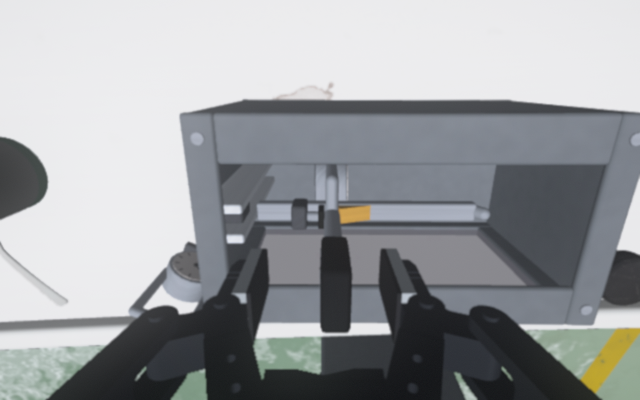

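```bash
python3 -m jog '[100,0,-2,0,0,0,0, 100,0,-5,0,0,0,0, 100,0,-9,0,0,0,0, 100,0,-14,0,0,0,0,100,0,-18,0,0,0,0,100,0,-18,0,0,0,0,100,0,-18,0,0,0,0,100,0,-18,0,0,0,0]'; python3 - <<'E'
from h import *
w=cam("wrist");save(w,"w14");P,R,s=pose();print(P,s["contact_force"],s["width"])
crop(w,180,60,500,300,"w14c",2.5)
save(cam("side"),"s14");crop(load("s14"),260,130,400,350,"s14c",2.7)
E
```

```text
clock: 19.08
position: [0.5226, 0.0954, 0.3569]
ee_rot: [0.016, -0.014, -0.707, 0.707]
contact_force: [0.6, -0.4, -0.1]
width: 0.0517
[0.52269494 0.09539614 0.3570064 ] [ 0.37268988 -0.01654426  0.28716017] 0.05203940855615209
```

View pics/w14c.png

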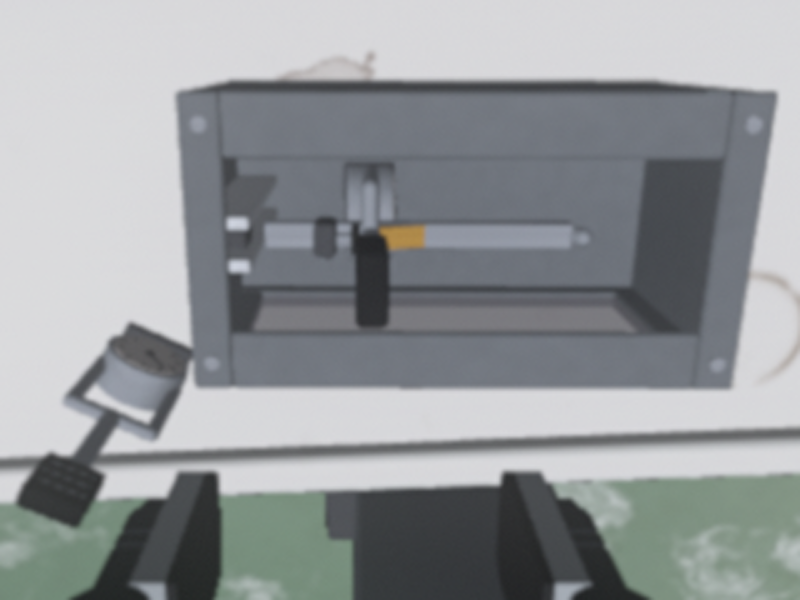

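View pics/s14c.png

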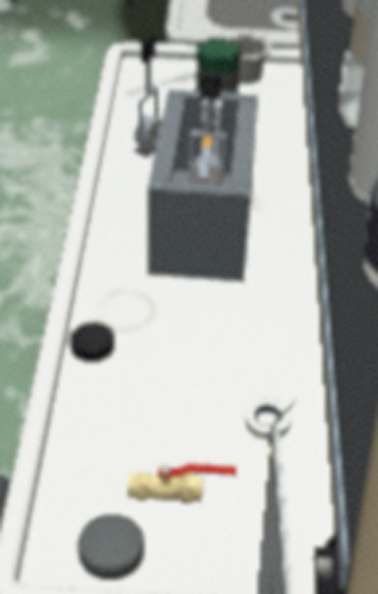

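```bash
python3 - <<'E'
from h import *
from fit import p
w=cam("wrist")
c,s=np.cos(p[2]),np.sin(p[2]);y=.0425
m=[p[0]-s*y,p[1]+c*y]
overlay(w,[G(b,*m,p[2],.1181-.094) for b in GB]+[G(box(0,.0275,.1215,.012,.021,.0065),*p)],270,110,400,210,"w15o",6)
P,R,st=pose();print(P,st["clock"])
E
```

```text
[0.52292885 0.09543305 0.35746099] 19.225
```

View pics/w15o.png

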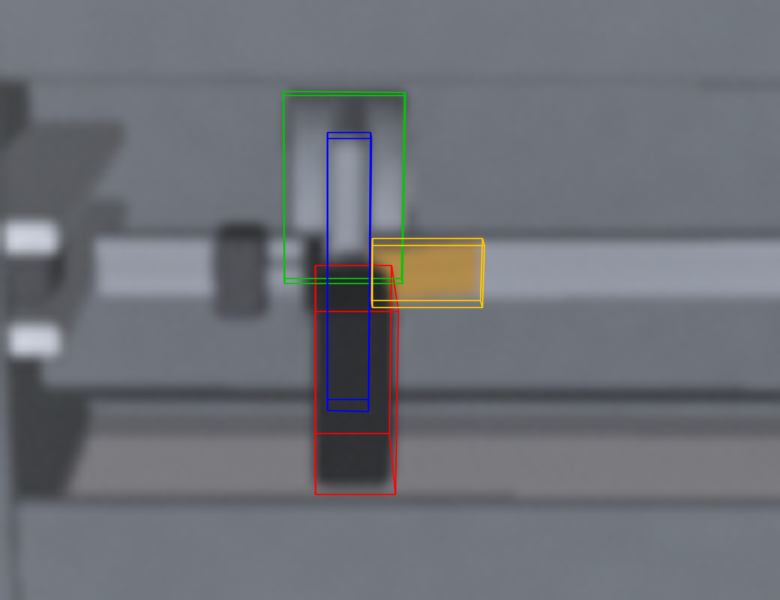

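The picture matches the model of the gauge at home. The crossbar sits just behind the full-length brass keeper (crop about (371,270)), the buffer is to its left, and the gauge hangs upright clear of the walls. I'll hand in.

```bash
python3 -c "
from rig import *
print(sign_off())"
```

```text
the job is handed in; nothing more can be done
None
```

The gauge is hanging released on the hook arm between keeper and buffer, and I handed the job in at about 19 s of the 64 s allowed. No verdict is reported at hand-in, and the keeper and buffer joint values can't be read directly, so what follows comes from the pictures and the force readings.

- **Picking up:** I took the right-hand gauge by its tab and lowered it through the cabinet opening at about cabinet y = -81 mm. I saw no sign of it touching the cabinet.
- **Hook position:** Several wrist views put the arm about 11 mm toward -y and about 6 mm higher than nominal. Feeling it on contact agreed to within about 1 mm.
- **Threading:** I passed the bail over the lip and set it down on the bare arm at about y = -15 mm, with about 4 N of contact.
- **Sliding:** Measured forces during the slide stayed at or below 7.5 N sideways and about 7 N downward. The sideways force fell off at the keeper's crest, and the brass showed at full length behind the bail. I then pushed to 7.5 N on the buffer and let go.
- **Last checks:** The final wrist picture shows the gauge upright and clear of the walls. Its crossbar is against the back of the raised keeper at about y = 42 mm, which fits the expected home position after the arm's offset. The side view shows the bystanders on the right of the worktop (valve, tape roll and black cap) where they were. The tea tin was never approached. No check failed or disagreed with another.

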